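# Shut and bolt the lens-blank chest

### The arm

A 6-joint arm with a two-finger parallel gripper is mounted at the origin on a cart in front of the work surface, level with it; the furniture and walls round the work are solid. World frame = base frame: x ahead of the robot, y to its left, z up, the work surface at z = 0. Lengths are in m, angles in rad, forces in N, time in s.
With the tool pointing down it reaches from about 0.275 to 0.875 m from the base axis. Payload 12.5 kg.
Tool frame: the origin (TCP) lies midway between the tips of the shut fingers; the grasp point (between the pads) lies 19 mm behind it (env.tcp_to_grasp is the distance from the TCP to the grasp point, in m); z points along the fingers, y is the line along which they close (so a half turn about z gives the same grasp; the last joint's range is limited). The gripper opens to 85 mm and grips with 20 to 120 N. Pads are 22 mm wide; open, the fingers measure 114 mm over their backs; the gripper's body (76 mm by 85 mm) begins 54 mm behind the grasp point. The pads swing forward as they close: fully open they stand 13 mm farther back than shut.
Start: joints at [-1.244, 0.351, 1.652, -0, 1.139, -0.085], TCP at [0.22, -0.504, 0.231] pointing down, gripper open.
Joint ranges: [-2.75, 2.75], [-0.79, 2.1], [0.01, 2.65], [-1.57, 4.71], [0.07, 3.14], [-2.87, 2.87]. Speed limits (rad/s): [2.22, 2.22, 2.79, 3.14, 3.14, 3.14].

### API

Orientations are given as a unit quaternion [w, x, y, z].
In Python, from plant import readout, read_camera, job, env gives the robot as it stands.
- The arm moves only by the shell command python3 -m pendant 'ROWS' [FORCE]. ROWS is JSON, a list of rows, each an object with "dp": the shift along the tool's x, y, z in m, a list of three; "turn": the turn, a rotation vector about the tool's x, y, z in rad, a list of three; "claw": the closure, from -1 (fully open) to 1 (shut). In form: [{"dp": [dx, dy, dz], "turn": [wx, wy, wz], "claw": claw}, ...]. A call has 1 to 12 rows; each row shifts and turns the commanded pose from where the row before left it, along the tool's axes as they then stand; what a row does not reach is not made up. A row lasts 1/8 s, in which the tool goes at most 62.5 mm and 10.7 degrees, less where a joint would pass 70% of its speed; a pose out of reach is approached as far as the arm can. A call with a gripper value outside its range is refused whole. The fingers move at their own pace and stop on an object; FORCE is the grip in N (left out, the last holds). Time passes only in rows, so rows that do not move let the fingers close. It gives the time, the measured TCP pose, the force, the opening and the grip force at its end, in the units of the state.
- readout.read_state(): the state, without advancing time (a new reading comes with each control period).
- read_camera(name): name is "side" or "top" or "wrist"; returns a dict with "color" (420x560x3 uint8, red, green, blue), "K" (3x3 intrinsics, pixels), "D" ([k1, k2, p1, p2, k3] as OpenCV has them; the pictures are not rectified), "origin" and "rotation" of the camera in the world; the wrist camera has in their place "T_tool_cam" (4x4, takes a point from camera to tool coordinates, whose origin is the TCP and whose axes are the flange's). Camera axes: x right, y up, looking along -z (the intrinsics and any distortion apply to the point x, -y, -z); pixel columns grow to the right and rows downward; lengths in m; the calibration is good to about 2 mm. A picture is of the moment at which its call begins: read the wrist's pose just before it. There is no depth.
- job.close_job(): hands the job in; it is judged then, once.
The state is a dict: "t": time; "joints": joint angles; "qvel": joint speeds; "joint_efforts": joint torques, N m; "position": TCP position; "eef_rot": TCP orientation; "contact_force": force on the tool from outside, world axes, zero at the start; "torque": the same for the moment, N m; "width": finger opening in m; "finger_force": force on a finger pad.
Only numpy, scipy, OpenCV 4.12 (cv2) and the standard library are available. Lean on these libraries where they do the work, as an engineer would, in place of code of your own. Each camera call takes 0.05 s, during which the arm holds its last target. There are 200 camera calls.

### The job

Shut the lid of the small plywood chest and bolt it: with the lid fully down, lift the handle of the barrel bolt on the front out of its notch, slide the bolt all the way through the eye on the lid, and drop the handle fully into the other notch. Leave the black cup and the dropper bottle standing where they are.

Things in the scene. Friction and masses are not known exactly. Their poses are not given: they have to be found in the camera images.
- chest: Plywood chest, fixed down, 140 (x) x 180 (y) x 80 mm without lid; with the lid shut its top is at 87 mm. Origin: centre of the underside. Own x points from the front (bolt side, towards the robot) to the back, y to the left seen from the robot, z up. The bolt, steel, 12 mm thick, lies along y on the front: axis at x = -83, z = 55 mm. The lid's hinge line is along y at x = +70, z = 80 mm.
- notch_plate: Upright steel plate, 5 mm thick, fixed in front of the bolt; origin and axes those of the chest. It stands at x = -107 mm (24 mm before the bolt axis), y = -64 to +24 mm, its top 14 mm above the bolt axis. Two notches open at the top, 17 and 18 mm wide, centred at y = -42 (bolt withdrawn) and y = +1.5 mm (bolt home), with a 26 mm tooth between.
- lid (a joint): Angle of the lid about its back hinge, rad: 0 = fully shut, grows as the front edge rises (to 1.2). The hinge is stiff: the lid stays where it is left; about 1 to 2 N down at the front edge moves it.
- lid_front_edge (a point): Middle of the lid's front edge, top face: 145 mm before the hinge and, shut, 7 mm above it. The lid is plywood, 7 mm thick, 184 mm wide. A steel eye hangs from its front edge 51 mm to the left (+y) of this point; with the lid shut it hangs in line with the bolt. The bolt enters only if the lid is within about 0.05 rad of shut.
- bolt (a joint): Travel of the bolt, m: 0 = withdrawn, grows towards +y of the chest, 0.05 = shot home (stop). Drag about 1 N. The tip reaches the eye at about 0.02 and is through it at about 0.03.
- bolt_handle (a joint): Angle of the bolt's handle about the bolt axis, rad: 0 = down in a notch (the handle then points to the front and 10 degrees below level), grows as the handle rises, stop at 1.6 (nearly upright). It clears the teeth of the notched plate from about 0.95 up and falls by its own weight when let go.
- handle_ball (a point): Centre of the 20 mm steel ball on the handle's end, 56 mm from the bolt axis; about 45 mm above the worktop with the handle down. The handle is a 9 mm round rod at chest y = -45 mm (withdrawn) to +5 mm (home). The ball can be pinched from above, fingers closing along the chest's y, and turns between the fingers.
- cup: Black plastic cup, 92 mm across, 78 mm high, empty, to the left of the lens blocker, far from the chest; origin at the centre of its underside. Not to be moved.
- dropper: White dropper bottle with a red cap, 32 mm across, 82 mm high, in front of the lens blocker, left of the chest's front; origin at the centre of its underside. Not to be moved.

How it is judged:
By the outcome, as a careful person would: the job done as asked, in the order asked, and still so for the second after the job is handed in, with the robot touching nothing.
It also fails if it takes over 45 s, if anything falls off the work surface, if the arm or the gripper's body presses on something with over 40 N, if the wrist force passes 120 N, or if a joint passes its speed limit or range.

## Working session

There is one attempt and no reset: what is moved stays moved. The work goes in short steps, Python scripts to look and compute and a shell command to move; the robot and the scene stay as the last step left them, time stands still between calls to the robot, and variables do not carry over. Pictures are saved under pics/ and viewed, at most 10 in all, crops included, and the job is handed in when it is done.

```bash
mkdir -p pics; ls
python3 - <<'E'
from plant import readout, read_camera, job, env
import cv2,numpy as np
s=readout.read_state();print(s,env.tcp_to_grasp)
for n in["side","top"]:
    c=read_camera(n);cv2.imwrite(f"pics/{n}0.png",c["color"][:,:,::-1]);print(n,c["K"],c["D"],c["origin"],c["rotation"])
E
```

```text
pics
{'t': 0.0, 'joints': array([-1.24361141e+00,  3.51223987e-01,  1.65241689e+00, -1.28749253e-05,
        1.13909269e+00, -8.45826435e-02]), 'qvel': array([ 9.25159576e-05,  1.25266485e-03,  4.35882608e-04,  5.39926454e-04,
        1.02176807e-03, -3.37712394e-03]), 'joint_efforts': array([ 6.28236357e-04, -5.06103659e+01, -2.91399962e+01, -5.76976231e-05,
        4.48757797e-03, -2.88712704e-05]), 'position': array([ 0.22005082, -0.50370628,  0.23076787]), 'eef_rot': array([-5.65557069e-04,  9.78879983e-01,  2.04434964e-01, -7.48297657e-05]), 'contact_force': array([-1.11581301, -0.52628648, -0.3099287 ]), 'torque': array([ 0.00540594, -0.01291082,  0.02806807]), 'finger_force': 0.0, 'width': 0.08519850241349966} 0.0187
side [[404.03656492   0.         282.18736443]
 [  0.         404.03656492 208.25578709]
 [  0.           0.           1.        ]] [-0.10968909  0.          0.          0.          0.        ] [ 0.49987294 -0.8615875   0.42642761] [ 0.83345069  0.55062389 -0.03342004 -0.03250201]
top [[479.32869407   0.         278.93847784]
 [  0.         479.32869407 214.68582719]
 [  0.           0.           1.        ]] [-0.12659721  0.          0.          0.          0.        ] [ 0.40793063 -0.0492017   1.16601899] [-0.70380759 -0.06474346  0.04310284  0.70611989]
```

View pics/side0.png

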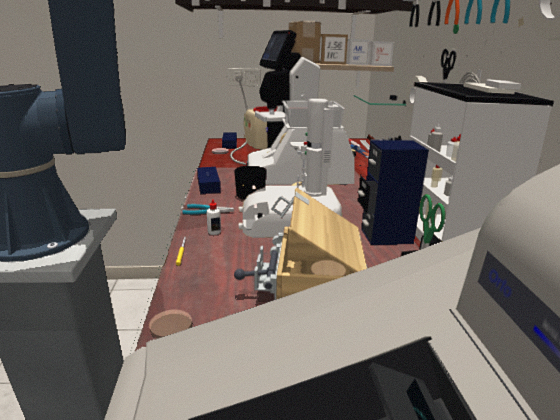

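View pics/top0.png

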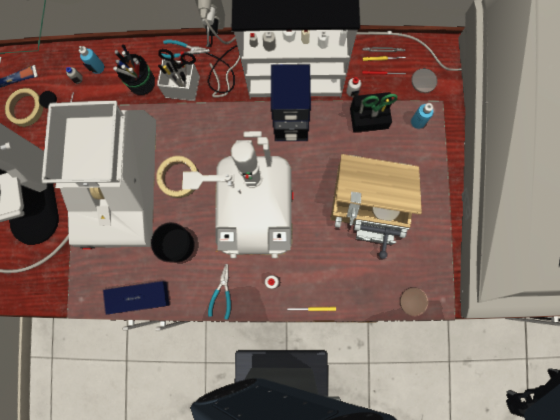

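The side view shows the open chest at about (310,250), with the ball at (239,273). The top view has the chest at (378,200), the ball at (382,255), the eye near (352,205), the dropper at (271,282) and the cup at (172,243). I'll enlarge both.

```bash
cat > h.py <<'E'
import numpy as np,cv2
from scipy.spatial.transform import Rotation as R
from scipy.optimize import least_squares
def rot(q): return R.from_quat(np.roll(q,-1))
def pose(c,s=None):
    if "T_tool_cam" in c:
        T=np.eye(4);T[:3,:3]=rot(s["eef_rot"]).as_matrix();T[:3,3]=s["position"]
        T=T@np.asarray(c["T_tool_cam"]);return T[:3,3],T[:3,:3]
    r=np.asarray(c["rotation"]);return np.asarray(c["origin"]),(rot(r).as_matrix() if r.size==4 else r)
def proj(P,c,s=None):
    o,M=pose(c,s);p=(np.atleast_2d(P)-o)@M*[1,-1,-1]
    return cv2.projectPoints(p,np.zeros(3),np.zeros(3),c["K"],c["D"])[0][:,0]
def ray(uv,c,s=None):
    o,M=pose(c,s);x=cv2.undistortPoints(np.array([[uv]],float),c["K"],c["D"])[0,0]
    d=M@np.array([x[0],-x[1],-1]);return o,d/np.linalg.norm(d)
def tri(rs):
    A=sum(np.eye(3)-np.outer(d,d) for o,d in rs);b=sum((np.eye(3)-np.outer(d,d))@o for o,d in rs)
    p=np.linalg.solve(A,b);return p,[np.linalg.norm(np.cross(p-o,d)) for o,d in rs]
def crop(img,x0,y0,w,h,k,name):
    cv2.imwrite(name,cv2.resize(img[y0:y0+h,x0:x0+w,::-1],None,fx=k,fy=k,interpolation=cv2.INTER_CUBIC))
E
python3 - <<'E'
from h import *
a=cv2.imread("pics/side0.png")[...,::-1];b=cv2.imread("pics/top0.png")[...,::-1]
A=cv2.resize(a[180:305,225:375],None,fx=5.2,fy=5.2,interpolation=2);
crop(a,225,180,150,115,5,"pics/s1.png");crop(b,325,150,110,115,5,"pics/t1.png")
E
```

```text
(no output)
```

View pics/s1.png

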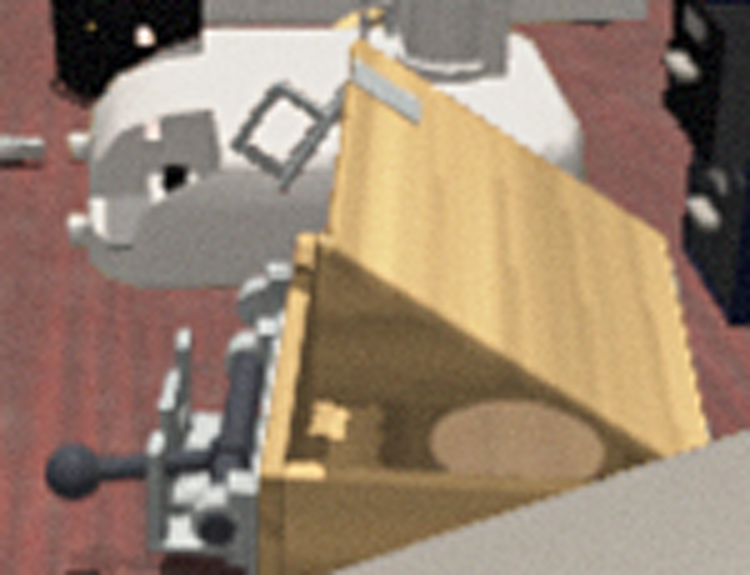

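View pics/t1.png

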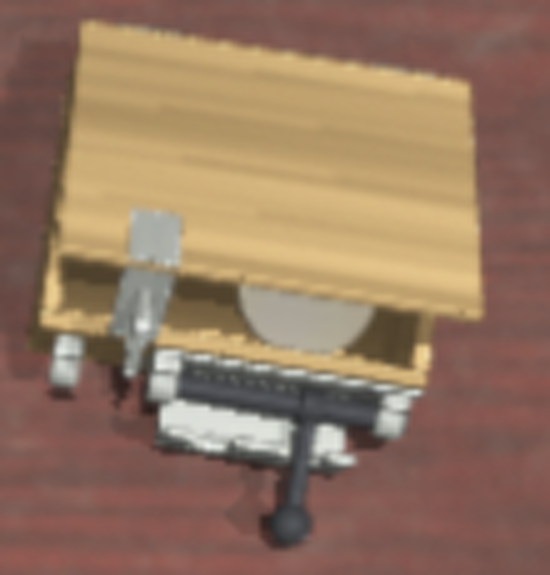

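Side crop: ball at (72,470), lid front-right corner at (325,237), front-left at (355,45) and hinge-left at (665,240). Top crop: ball at (289,523), rim front corners at (43,330) and (425,385), lid corners at (60,255), (482,317), (82,22) and (470,85). Now I'll fit the chest pose and lid angle.

```bash
cat > fit.py <<'E'
from h import *
from plant import read_camera
S=read_camera("side");T=read_camera("top")
fs=lambda x,y:np.array([225+x/5-.4,180+y/5-.4]); ft=lambda x,y:np.array([325+x/5-.4,150+y/5-.4])
print("ball",tri([ray(fs(72,470),S),ray(ft(289,523),T)]))
def lid(x,y,z,a): # coordinates relative hinge, shut
    return [.07+x*np.cos(a)+z*np.sin(a),y,.08-x*np.sin(a)+z*np.cos(a)]
def W(P,p): return R.from_euler("z",p[2]).apply(P)+[p[0],p[1],0]
def model(p):
    a=p[3];L=[lid(-.145,.092,.007,a),lid(-.145,-.092,.007,a),lid(0,.092,.007,a),lid(0,-.092,.007,a)]
    return W(np.array([[-.07,.09,.08],[-.07,-.09,.08]]+L+[[-.083-.056*np.cos(.1745),-.045,.055-.056*np.sin(.1745)]]),p)
mt=[ft(43,330),ft(425,385),ft(60,255),ft(482,317),ft(82,22),ft(470,85),ft(289,523)]
ms=[(2,fs(355,45)),(3,fs(328,237)),(4,fs(665,240)),(6,fs(72,470))]
def res(p):
    M=model(p);r=proj(M,T)-mt;q=proj(M,S);return np.r_[r.ravel(),np.ravel([q[i]-m for i,m in ms])]
f=least_squares(res,[.4,-.27,-.1,.6],loss="soft_l1");p=f.x
print(p,res(p).reshape(-1,2).round(1).tolist())
print("model ball",model(p)[-1],"edge",W(np.array([lid(-.145,0,.007,p[3]),lid(-.145,0,.007,0)]),p))
def px(c,u,z):
    o,d=ray(u,c);return o+d*(z-o[2])/d[2]
print("dropper",px(T,(271.5,282),.082),"cup",px(T,(172,241),.078))
E
python3 fit.py
```

```text
ball (array([ 0.48638902, -0.25669571,  0.04529145]), [np.float64(0.0007185103135224521), np.float64(0.0007185103135224205)])
[ 0.62967944 -0.23872614 -0.1719389   0.55491915] [[-0.9, -1.6], [0.2, 0.2], [-0.7, -2.1], [0.2, -0.3], [-0.0, -0.7], [0.4, -0.4], [1.1, -0.1], [-0.2, -2.0], [-1.0, 1.4], [-1.2, -1.6], [-0.7, 0.9]]
model ball [ 0.48586773 -0.25942619  0.04527752] edge [[ 0.58085649 -0.23024786  0.16234642]
 [ 0.55578532 -0.22589417  0.087     ]]
dropper [0.42186341 0.00087242 0.082     ] cup [0.51535246 0.23131355 0.078     ]
```

The measurements agree: ball height is 45 mm and residuals are about 1–2 px. Next I turn the tool square to the chest and shut the fingers.

```bash
python3 -m pendant '[{"dp":[0,0,0],"turn":[0,0,0.146],"claw":1},{"dp":[0,0,0],"turn":[0,0,0.146],"claw":1},{"dp":[0,0,0],"turn":[0,0,0.146],"claw":1},{"dp":[0,0,0],"turn":[0,0,0.146],"claw":1},{"dp":[0,0,0],"turn":[0,0,0],"claw":1}]' 40
cat > go.py <<'E'
# usage: go.py x y z (chest mm, TCP target) -> dp in tool axes
from h import *; import sys
from plant import readout
C=np.array([.6297,-.2387,0]);Y=-.172
s=readout.read_state();t=C+R.from_euler("z",Y).apply(np.array(sys.argv[1:4],float)/1e3)
M=rot(s["eef_rot"]).as_matrix()
print("t",s["t"],"dp tool",((t-s["position"])@M).round(4),"chest pos mm",(R.from_euler("z",-Y).apply(s["position"]-C)*1e3).round(1),"F",s["contact_force"].round(1),"w",round(s["width"],4),"R in chest",R.from_euler("z",-Y).as_matrix()@M.round(3))
E
python3 go.py -50 0 190
```

```text
t: 0.82
position: [0.2201, -0.5039, 0.2312]
eef_rot: [-0.0, 0.996, -0.085, -0.0]
contact_force: [0.1, 0.8, 0.9]
width: 0.0004
finger_force: 0.0
t 0.825 dp tool [ 0.3084 -0.3312  0.0412] chest pos mm [-358.1 -331.4  231.2] F [0.1 0.8 0.9] w 0.0004 R in chest [[ 0.99956181  0.00109433  0.        ]
 [ 0.00109433 -0.99956181  0.        ]
 [ 0.          0.         -1.        ]]
```

```bash
python3 -m pendant '[{"dp":[0,-0.055,0],"turn":[0,0,0],"claw":1},{"dp":[0,-0.055,0],"turn":[0,0,0],"claw":1},{"dp":[0,-0.055,0],"turn":[0,0,0],"claw":1},{"dp":[0,-0.055,0],"turn":[0,0,0],"claw":1},{"dp":[0.02,-0.055,0],"turn":[0,0,0],"claw":1},{"dp":[0.03,-0.05,0],"turn":[0,0,0],"claw":1},{"dp":[0.052,0,0],"turn":[0,0,0],"claw":1},{"dp":[0.052,0,0],"turn":[0,0,0],"claw":1},{"dp":[0.052,0,0],"turn":[0,0,0],"claw":1},{"dp":[0.052,0,0],"turn":[0,0,0],"claw":1},{"dp":[0.05,0,0],"turn":[0,0,0],"claw":1},{"dp":[0,0,0.0],"turn":[0,0,0],"claw":1}]' | tail -3
python3 go.py -50 0 170
```

```text
contact_force: [-0.9, 0.3, 0.9]
width: 0.0003
finger_force: 0.0
t 2.325 dp tool [-0.0018 -0.0062  0.0601] chest pos mm [-48.2  -6.2 230.1] F [-0.9  0.3  0.9] w 0.0003 R in chest [[ 1.00003359e+00  4.22121440e-03  0.00000000e+00]
 [ 4.22121440e-03 -1.00003359e+00  0.00000000e+00]
 [-1.00000000e-03  0.00000000e+00 -1.00000000e+00]]
```

```bash
python3 -m pendant '[{"dp":[0,0,0.03],"turn":[0,0,0],"claw":1},{"dp":[0,0,0.03],"turn":[0,0,0],"claw":1},{"dp":[0,0,0.01],"turn":[0,0,0],"claw":1},{"dp":[0,0,0.01],"turn":[0,0,0],"claw":1},{"dp":[0,0,0.01],"turn":[0,0,0],"claw":1},{"dp":[0,0,0.01],"turn":[0,0,0],"claw":1},{"dp":[0,0,0.01],"turn":[0,0,0],"claw":1},{"dp":[0,0,0.01],"turn":[0,0,0],"claw":1},{"dp":[0,0,0.01],"turn":[0,0,0],"claw":1},{"dp":[0,0,0.005],"turn":[0,0,0],"claw":1},{"dp":[0,0,0],"turn":[0,0,0],"claw":1}]' | tail -3
python3 go.py -50 0 87
```

```text
contact_force: [0.1, -0.0, -0.1]
width: 0.0
finger_force: 0.0
t 3.7 dp tool [ 0.0001 -0.0065  0.0089] chest pos mm [-50.1  -6.5  95.9] F [ 0.1 -0.  -0.1] w 0.0 R in chest [[ 9.99732958e-01  1.09083491e-04  0.00000000e+00]
 [ 1.09083491e-04 -9.99732958e-01  0.00000000e+00]
 [ 0.00000000e+00  0.00000000e+00 -1.00000000e+00]]
```

```bash
python3 -m pendant '[{"dp":[0,0,0.004],"turn":[0,0,0],"claw":1},{"dp":[0,0,0.003],"turn":[0,0,0],"claw":1},{"dp":[0,0,0.002],"turn":[0,0,0],"claw":1},{"dp":[0,0,0.001],"turn":[0,0,0],"claw":1}]' | tail -3
python3 go.py -50 0 87|head -1
```

```text
contact_force: [-6.2, 2.2, 12.5]
width: 0.0002
finger_force: 6.4
t 4.2 dp tool [-0.     -0.0066 -0.0001] chest pos mm [-50.   -6.6  86.9] F [-6.2  2.2 12.5] w 0.0002 R in chest [[ 9.99732958e-01  1.09083491e-04  0.00000000e+00]
```

Run:
```python
from h import *
from plant import read_camera
crop(read_camera("side")["color"],225,180,150,115,5,"pics/s2.png")
```

```text
(no output)
```

View pics/s2.png

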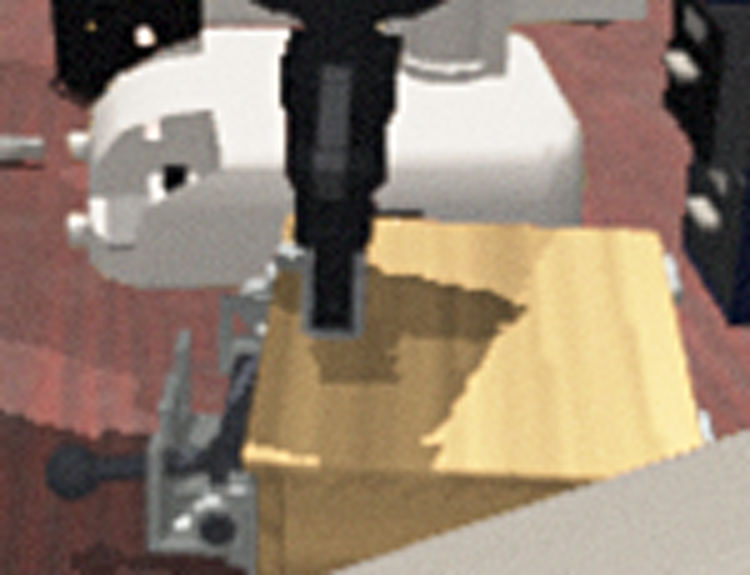

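The lid is shut: 12.5 N at 86.9 mm, flat in the picture with the eye hanging at the bolt at about (240,310). Now I go up and over the ball, opening the fingers on the way.

```bash
python3 -m pendant '[{"dp":[0,0,-0.03],"turn":[0,0,0],"claw":1},{"dp":[0,0,-0.04],"turn":[0,0,0],"claw":0},{"dp":[-0.044,0.019,0],"turn":[0,0,0],"claw":0},{"dp":[-0.044,0.019,0],"turn":[0,0,0],"claw":0},{"dp":[0,0,0],"turn":[0,0,0],"claw":0},{"dp":[0,0,0],"turn":[0,0,0],"claw":0}]' | tail -3
python3 go.py -138 -45 130
python3 - <<'E'
from h import *
from plant import read_camera,readout
s=readout.read_state();c=read_camera("wrist");cv2.imwrite("pics/w1.png",c["color"][...,::-1])
print(proj([[.4864,-.2567,.0453],[.4859,-.2594,.0453]],c,s),c["T_tool_cam"])
np.savez("w1.npz",p=s["position"],q=s["eef_rot"])
E
```

```text
contact_force: [0.7, -0.1, -0.3]
width: 0.0428
finger_force: 0.0
t 5.0 dp tool [-0.0005  0.0004  0.0266] chest pos mm [-137.5  -44.6  156.6] F [ 0.7 -0.1 -0.3] w 0.0428 R in chest [[ 9.99904112e-01 -8.76160940e-04  9.85244431e-04]
 [-8.76160940e-04 -9.99904112e-01  1.71153179e-04]
 [ 1.00000000e-03  0.00000000e+00 -1.00000000e+00]]
[[276.40607778 201.89704623]
 [279.69119082 201.92839566]] [[-2.82537102e-04  9.48409585e-01  3.17047599e-01  8.14340396e-02]
 [ 9.99999820e-01  4.36066619e-04 -4.13290340e-04 -9.15051097e-04]
 [-5.30222395e-04  3.17047425e-01 -9.48409537e-01 -1.42593407e-01]
 [ 0.00000000e+00  0.00000000e+00  0.00000000e+00  1.00000000e+00]]
```

View pics/w1.png

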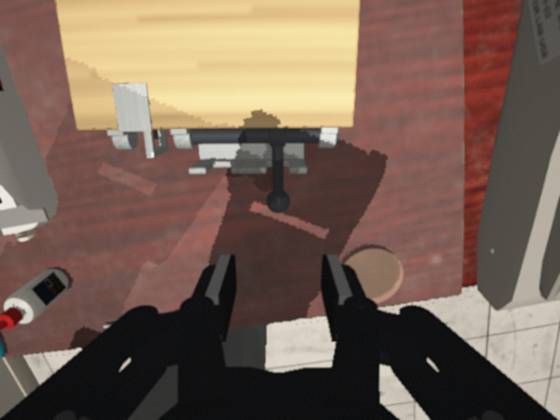

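The ball is at (278,201), within 2 mm of the prediction, and the gripper is centred and square. I descend and pinch.

```bash
python3 -m pendant '[{"dp":[0,0,0.04],"turn":[0,0,0],"claw":0},{"dp":[0,0,0.04],"turn":[0,0,0],"claw":0},{"dp":[0,0,0.025],"turn":[0,0,0],"claw":0},{"dp":[0,0,0.015],"turn":[0,0,0],"claw":0},{"dp":[0,0,0.01],"turn":[0,0,0],"claw":0},{"dp":[0,0,0],"turn":[0,0,0],"claw":0.3},{"dp":[0,0,0],"turn":[0,0,0],"claw":1},{"dp":[0,0,0],"turn":[0,0,0],"claw":1},{"dp":[0,0,0],"turn":[0,0,0],"claw":1}]' 30 | tail -3
python3 go.py -138 -45 26
```

```text
contact_force: [1.9, 0.5, 1.6]
width: 0.0176
finger_force: 29.4
t 6.175 dp tool [-0.0004  0.0003  0.0009] chest pos mm [-137.6  -44.7   26.9] F [1.9 0.5 1.6] w 0.0176 R in chest [[ 9.99732958e-01  1.09083491e-04  1.15639761e-03]
 [ 1.09083491e-04 -9.99732958e-01 -8.14091252e-04]
 [ 1.00000000e-03  1.00000000e-03 -1.00000000e+00]]
```

```bash
python3 -m pendant '[{"dp":[-0.0008,0,-0.0111],"turn":[0,0,0],"claw":1},{"dp":[0.0014,0,-0.0111],"turn":[0,0,0],"claw":1},{"dp":[0.0036,0,-0.0106],"turn":[0,0,0],"claw":1},{"dp":[0,0,0],"turn":[0,0,0],"claw":1}]' | tail -3
python3 go.py -134 -45 59
```

```text
contact_force: [-3.3, -0.4, -0.9]
width: 0.0178
finger_force: 29.4
t 6.675 dp tool [-0.0001  0.0005  0.0009] chest pos mm [-133.9  -44.5   59.9] F [-3.3 -0.4 -0.9] w 0.0178 R in chest [[ 9.99732958e-01  1.09083491e-04  0.00000000e+00]
 [ 1.09083491e-04 -9.99732958e-01  0.00000000e+00]
 [ 0.00000000e+00  0.00000000e+00 -1.00000000e+00]]
```

```bash
python3 -m pendant '[{"dp":[0.0056,0,-0.0097],"turn":[0,0,0],"claw":1},{"dp":[0.0074,0,-0.0084],"turn":[0,0,0],"claw":1},{"dp":[0.0089,0,-0.0067],"turn":[0,0,0],"claw":1},{"dp":[0,0,0],"turn":[0,0,0],"claw":1}]' | tail -3
python3 go.py -112 -45 84
python3 - <<'E'
from h import *
from plant import read_camera
crop(read_camera("side")["color"],225,180,150,115,5,"pics/s3.png")
E
```

```text
contact_force: [-3.0, 0.2, 1.1]
width: 0.0173
finger_force: 29.6
t 7.175 dp tool [-0.0012  0.0004  0.0006] chest pos mm [-110.8  -44.6   84.6] F [-3.   0.2  1.1] w 0.0173 R in chest [[ 9.99732958e-01  1.09083491e-04  2.14164204e-03]
 [ 1.09083491e-04 -9.99732958e-01 -6.42938073e-04]
 [ 2.00000000e-03  1.00000000e-03 -1.00000000e+00]]
```

View pics/s3.png

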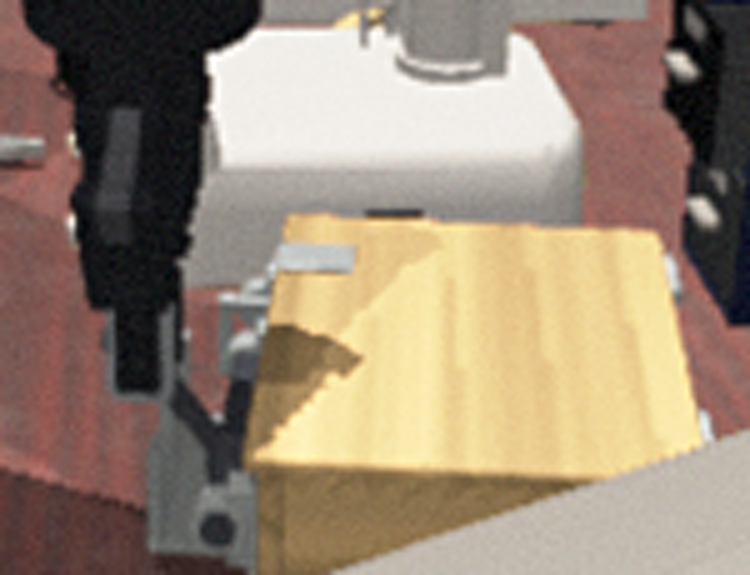

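The handle is up at about 1.1–1.2 rad with the ball between the fingers, and the lid is shut. I lift slightly more and slide.

```bash
python3 -m pendant '[{"dp":[0.004,0,-0.003],"turn":[0,0,0],"claw":1},{"dp":[0,-0.01,0],"turn":[0,0,0],"claw":1},{"dp":[0,-0.01,0],"turn":[0,0,0],"claw":1},{"dp":[0,-0.01,0],"turn":[0,0,0],"claw":1},{"dp":[0,0,0],"turn":[0,0,0],"claw":1}]' | tail -3
python3 go.py -108 5 87|head -1
```

```text
contact_force: [0.0, 0.8, -3.2]
width: 0.0176
finger_force: 29.4
t 7.85 dp tool [ 0.     -0.0185 -0.0002] chest pos mm [-108.   -13.5   86.8] F [ 0.   0.8 -3.2] w 0.0176 R in chest [[ 0.99956181  0.00109433  0.        ]
```

```bash
python3 -m pendant '[{"dp":[0,-0.01,0],"turn":[0,0,0],"claw":1},{"dp":[0,-0.005,0],"turn":[0,0,0],"claw":1},{"dp":[0,-0.003,0],"turn":[0,0,0],"claw":1},{"dp":[0,-0.001,0],"turn":[0,0,0],"claw":1},{"dp":[0,0,0],"turn":[0,0,0],"claw":1}]' | tail -3
python3 go.py -108 5 87|head -1
```

```text
contact_force: [-1.4, -5.9, -3.5]
width: 0.0175
finger_force: 29.6
t 8.475 dp tool [-0.0003 -0.0014  0.0001] chest pos mm [-107.7    3.6   87.1] F [-1.4 -5.9 -3.5] w 0.0175 R in chest [[ 9.99732958e-01  1.09083491e-04  1.15639761e-03]
```

```bash
python3 -m pendant '[{"dp":[0,-0.001,0],"turn":[0,0,0],"claw":1},{"dp":[0,-0.001,0],"turn":[0,0,0],"claw":1},{"dp":[0,0,0],"turn":[0,0,0],"claw":1}]' | tail -3
python3 go.py -108 5 87|head -1
python3 - <<'E'
from h import *
from plant import read_camera
crop(read_camera("side")["color"],225,180,150,115,5,"pics/s4.png")
E
```

```text
contact_force: [-3.5, -14.2, -3.0]
width: 0.0173
finger_force: 29.9
t 8.85 dp tool [-0.0007 -0.0006  0.0004] chest pos mm [-107.3    4.4   87.4] F [ -3.5 -14.2  -3. ] w 0.0173 R in chest [[ 9.99732958e-01  1.09083491e-04  1.66985715e-03]
```

View pics/s4.png

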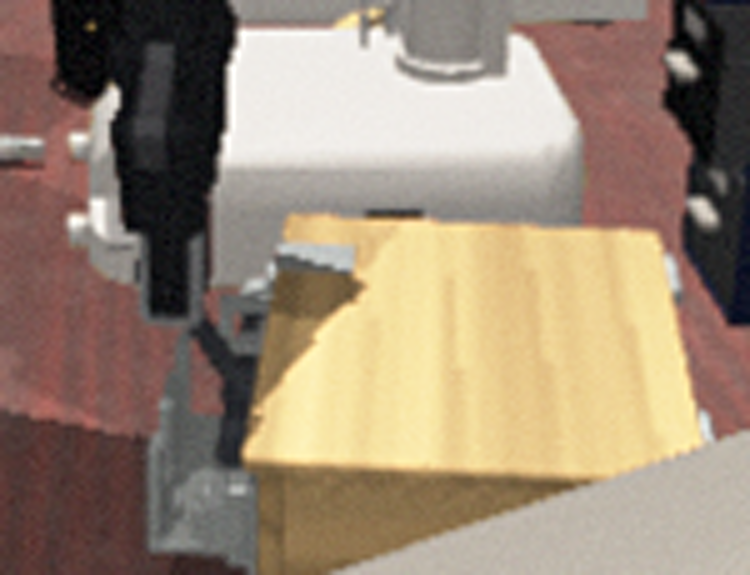

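The bolt is at its stop: the side force rises to 14 N and the bolt's near end has gone into the guide. I ease off 1 mm and lower the handle along the arc.

```bash
python3 -m pendant '[{"dp":[-0.004,0.001,0.003],"turn":[0,0,0],"claw":1},{"dp":[-0.0089,0,0.0067],"turn":[0,0,0],"claw":1},{"dp":[-0.0074,0,0.0084],"turn":[0,0,0],"claw":1},{"dp":[-0.0056,0,0.0097],"turn":[0,0,0],"claw":1},{"dp":[0,0,0],"turn":[0,0,0],"claw":1}]' | tail -3
python3 go.py -134 5 59|head -1
```

```text
contact_force: [-2.4, -9.5, 2.4]
width: 0.0176
finger_force: 30.1
t 9.525 dp tool [-0.0012 -0.0011  0.0006] chest pos mm [-132.8    3.9   59.6] F [-2.4 -9.5  2.4] w 0.0176 R in chest [[ 9.99904112e-01 -8.76160940e-04  3.46919283e-03]
```

```bash
python3 -m pendant '[{"dp":[-0.0036,0,0.0106],"turn":[0,0,0],"claw":1},{"dp":[-0.0014,0,0.0111],"turn":[0,0,0],"claw":1},{"dp":[0.0008,0,0.0105],"turn":[0,0,0],"claw":1},{"dp":[0,0,0],"turn":[0,0,0],"claw":1}]' | tail -3
python3 go.py -138 5 26|head -1
```

```text
contact_force: [-5.1, -9.6, 7.2]
width: 0.0176
finger_force: 31.5
t 10.025 dp tool [-0.0013 -0.0012  0.0019] chest pos mm [-136.7    3.8   27.9] F [-5.1 -9.6  7.2] w 0.0176 R in chest [[ 9.99904112e-01 -8.76160940e-04  3.46919283e-03]
```

```bash
python3 -m pendant '[{"dp":[0,0,0.001],"turn":[0,0,0],"claw":1},{"dp":[0,0,0],"turn":[0,0,0],"claw":1},{"dp":[0,0,0],"turn":[0,0,0],"claw":0},{"dp":[0,0,0],"turn":[0,0,0],"claw":0},{"dp":[0,0,0],"turn":[0,0,0],"claw":0},{"dp":[0,0,-0.02],"turn":[0,0,0],"claw":0},{"dp":[0,0,-0.05],"turn":[0,0,0],"claw":0},{"dp":[0,0,-0.05],"turn":[0,0,0],"claw":0},{"dp":[-0.03,0,-0.04],"turn":[0,0,0],"claw":0},{"dp":[0,0,0],"turn":[0,0,0],"claw":0}]' | tail -3
python3 - <<'E'
from h import *
from plant import read_camera,readout
s=readout.read_state();c=read_camera("wrist");S=read_camera("side")
C=np.array([.6297,-.2387,0])
b=C+R.from_euler("z",-.172).apply([-.1382,.005,.0453])
print("predicted ball px wrist",proj(b,c,s),"side crop",(proj(b,S)-[225,180]+.4)*5)
a=cv2.resize(S["color"][180:295,225:325],None,fx=4,fy=4,interpolation=2)
w=cv2.resize(c["color"][80:310,180:380],None,fx=2,fy=2,interpolation=2)
print(proj(b,c,s)*2-[360,160])
h=460;cv2.imwrite("pics/end.png",np.hstack([a,w[:460]])[...,::-1])
E
```

```text
contact_force: [-0.3, 0.0, -0.1]
width: 0.0429
finger_force: 0.0
predicted ball px wrist [[279.26997046 159.41043498]] side crop [[ 92.44953435 401.91821721]]
[[198.53994093 158.82086997]]
```

View pics/end.png

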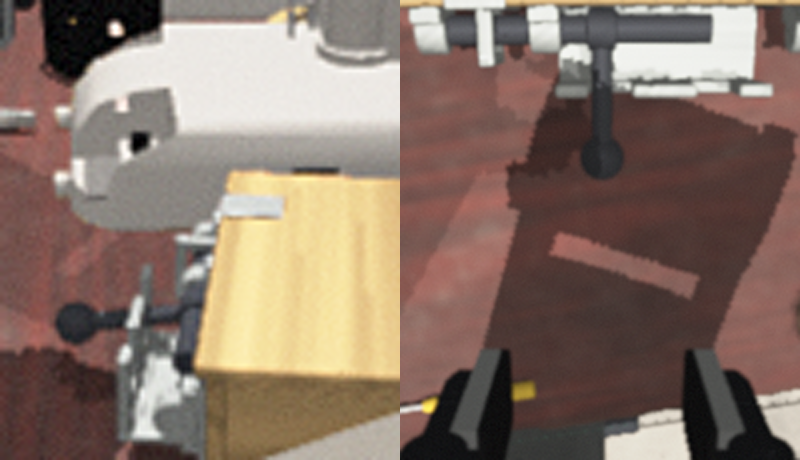

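The final picture shows the ball at (75,322) in the side half, matching the home/down prediction of (74,322). In the wrist half the bolt runs through the eye at (487,35) into the far bracket, and the handle is down in the home notch. The robot is clear, so I hand it in.

```bash
python3 -c "
from plant import job
print(job.close_job())"
```

```text
the job is handed in; nothing more can be done
None
```

The chest lid is shut and bolted: the bolt is through the eye to its stop and the handle is down in the home notch. The arm never went near the cup or the dropper bottle, and the job was handed in with the robot clear.

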